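# Re-index and clamp the stage of an imaging stand

## Robot

A 6-joint arm with a two-finger parallel gripper is mounted at the origin on a cart in front of the work surface, level with it; the furniture and walls round the work are solid. World frame = base frame: x ahead of the robot, y to its left, z up, the work surface at z = 0. Lengths are in mm, angles in rad, forces in N, time in s.
With the tool pointing down it reaches from about 425 to 925 mm from the base axis. Payload 12.5 kg.
Tool frame: the origin (TCP) lies midway between the tips of the shut fingers; the grasp point (between the pads) lies 19 mm behind it; z points along the fingers, y is the line along which they close (so a half turn about z gives the same grasp; the last joint's range is limited). The gripper opens to 85 mm and grips with 20 to 120 N. Pads are 22 mm wide; open, the fingers measure 114 mm over their backs; the gripper's body (76 mm by 85 mm) begins 54 mm behind the grasp point. The pads swing forward as they close: fully open they stand 13 mm farther back than shut.
Start: joints at [1.069, 0.491, 1.559, -0, 1.092, -0.106], TCP at [240.953, 576.707, 193.427] pointing down, gripper open.
Joint ranges: [-3.1, 3.1], [-0.84, 2.19], [0.05, 2.79], [-1.13, 4.28], [0.06, 2.93], [-2.69, 2.69]. Speed limits (rad/s): [2.22, 2.22, 2.79, 3.14, 3.14, 3.14].

## Interface

Orientations are given as a 3x3 rotation matrix whose columns are the frame's x, y, z axes.
In Python, from bench import * gives the robot as it stands.
- The arm moves only by the tool apply_moves, never from a script. Its argument "plan" is a list of rows, each a list of 5 numbers: the gripper command: -1 is shut, 1 is fully open, values between are in proportion, then the shift along the world's x, y, z as a fraction of full scale, then the turn about the world's z as a fraction of full scale. A call has 1 to 20 rows; each row is the pose to reach, as a shift and turn from the pose commanded when the call began, turning the shorter way round; what a row does not reach only later rows make up. Full scale, the value 1, is 0.5 m for a shift and 2 pi rad for a turn. A row lasts 1/12 s, in which the tool goes at most 41.7 mm and 7.16 degrees, less where a joint would pass 70% of its speed; a pose out of reach is approached as far as the arm can. A call with a number of a shift or a turn outside -1 to 1 is refused whole. A call with a gripper value outside its range is refused whole. The fingers move at their own pace and stop on an object; "newtons" is the grip in N (left out, the last holds). Time passes only in rows, so rows that repeat a pose let the fingers close. It gives the time, the measured TCP pose, the force, the opening and the grip force at its end, in the units of the state.
- read_state(): the state, without advancing time (a new reading comes with each control period).
- read_camera(name): name is "side" or "top" or "wrist"; returns the picture (420x560x3 uint8, blue, green, red); there is no depth.
- calibration(name): a dict with "fx", "fy", "cx", "cy" (pixels), "dist_coeffs" ([k1, k2, p1, p2, k3] as OpenCV has them; the pictures are not rectified), "rvec" (rotation vector, rad) and "tvec" (3), from world to camera coordinates, as OpenCV has them. Camera axes: x right, y down, z forward; pixel columns grow to the right and rows downward; lengths in mm; the calibration is good to about 2 mm. A picture is of the moment at which its call begins: read the wrist's pose just before it. calibration takes no time and is no camera call; for the wrist camera it gives the pose at the moment of the call.
- job_done(): hands the job in; it is judged then, once.
Trained networks look in the newest picture that a camera, given by its name, has taken for a name from the list of things; names that differ only in an ending like _2 or _b are one class to them, and where a whole thing is asked for, a point or a joint stands for the part that bears it (a point fixed in the world has none). Each returns a list of dicts, best first, with "score" (0 to 1); they miss things now and then, are a little off and sometimes report something else, mostly with a low value. They report only what shows in the picture. A call takes as long as a camera call.
- look_for(name, camera): "at" ([x, y, z] in mm, in world coordinates, good to about 4 mm: the middle of the surface that is visible of it).
- landmark_of(name, camera): "at" ([x, y, z] in mm, in world coordinates, good to about 4 mm: a listed point, or the origin of a listed thing).
The state is a dict: "clock": time; "qpos": joint angles; "dq": joint speeds; "tau": joint torques, N m; "eef_pos": TCP position; "tool_rot": TCP orientation; "ft_force": force on the tool from outside, world axes, zero at the start; "ft_torque": the same for the moment, N m; "opening": opening from 0.0 (shut) to 1.0 (fully open); "grip_force": force on a finger pad.
Only numpy, scipy, OpenCV 4.12 (cv2) and the standard library are available. Lean on these libraries where they do the work, as an engineer would, in place of code of your own. Each camera call takes 0.05 s, during which the arm holds its last target. There are 200 camera calls.

## Task

The imaging stand's sliding stage has to be clamped at a new position. Under the bar lamp, raise the stage's clamp lever to free it, slide the stage along its rail until its upright fin stands in line with the peak of the gable-topped index plate (not the square-topped one), then press the lever fully down again to lock it and let go. Do not knock the lamp or disturb the things standing around.

Things in the scene. Friction and masses are not known exactly. Their poses are not given: they have to be found in the camera images.
- stand: Fixed imaging stand: grey base plate 160 (x) x 440 (y) x 12 mm high with a rail along its y axis. Origin: centre of the underside, on the worktop. Its x axis points away from its front (the robot's side), y along the rail, z up; it stands turned by up to 0.18 rad about z. Two columns 18 mm thick at x = 60, y = +-200 mm carry the lamp. A steel clamp strip (x = -62 to -38 mm, top at z = 63 mm) runs along the rail's front.
- lamp: Fixed white bar lamp of the stand, 56 (x) x 430 (y) x 28 mm, directly above the lever handle: in the stand's frame it fills x = -138 to -82 mm, z = 233 to 270 mm, with a side arm back to a column at each end. It blocks a gripper that comes straight down on the handle; reach under its front edge with the tool tilted 35 to 45 degrees, body towards the robot. The origin is in the stand's frame x = 0, y = 0, z = 236 mm.
- stage (a joint): Position of the stage along the rail in m, + towards the stand's +y, 0 at mid-rail, range -0.13 to 0.13. Freed, it slides with about 2.5 N of friction and stays where it is left; clamped, it holds firmly (forced, it creeps a few mm a second). The stage is an aluminium block 86 x 90 mm, top at z = 75 mm, with a glass slide clipped on it.
- stage_fin (a point): Top of the thin upright dark steel fin (8 mm wide, 36 mm above the stage) in the middle of the stage's rear edge; in the stand's frame x = 46.5, y = stage joint, z = 111 mm.
- lever (a joint): Angle of the clamp lever in rad: 0 = fully down, stage locked; 0.8 = fully raised, stage free (it grips below about 0.4). The pivot is on the stage, axis along the stand's y, at x = -50, z = 82 mm of the stand's frame and y = stage joint. It stays where it is left. At 0 the handle points to the stand's -x and 20 degrees below level; it rises as the angle grows. Raising or pressing it takes about 2 N while the clamp is free and up to about 20 N, slow and stiff, where it grips.
- lever_grip (a point): Middle of the lever's flat black handle, 75 mm from the pivot. The handle is 42 mm long, 24 mm wide (along the stand's y) and 14 mm thick, free on both sides and below. In the stand's frame at x = -120, z = 56 mm when locked, x = -117, z = 116 mm when raised. Can be pinched across its width; it turns between the fingers as it swings, and the freed stage can be drawn along by it.
- gable_plate: Fixed upright steel index plate with a pointed, gable-shaped top, 40 mm wide, 4 mm thick, peak 120 mm above its origin; the mark to set the stage to. It stands behind the rail on the stand's base plate, at the left or the right, its axes parallel to the stand's. Origin: centre of its underside; the peak is at y = 0 of its frame.
- square_plate: The other index plate, same width and height but with a square top, at the other side. Not to be used.
- tape_roll: Loose tape roll lying flat, 95 mm across, 19 mm high; bystander. Origin: centre of the underside.
- lab_timer: Loose white timer, 62 x 66 x 18 mm; bystander. Origin: centre of the underside.
- staining_jar: Loose square glass jar with black lid, 50 x 50 x 99 mm; bystander. Origin: centre of the underside.
- petri_dish: Loose petri dish, 59 mm across, 16 mm high; bystander. Origin: centre of the underside.

How it is judged (in metres and radians):
On the way, in this order (a step that is already met when the one before it is completed fails the run):
1. the clamp lever is raised (value of joint lever above 0.5 rad), for 0.1 s.
2. the stage has been slid to the gable-topped plate (fin within 8 mm of its peak along the rail) (y of stage_fin in the frame of gable_plate between -0.008 and 0.008 m), for 0.1 s.
At the end, for the whole second after the job is handed in: The fin stands within 5 mm of the gable plate's peak measured along the rail, the lever is down again (joint below 0.12 rad) and the stage is at rest (y of stage_fin in the frame of gable_plate between -0.005 and 0.005 m and value of joint lever below 0.12 rad and linear speed of stage below 0.01 m/s); the robot touches nothing.
It fails at once if the lamp is knocked (more than 12 N) (contact force between anything else and lamp above 12 N).
It fails at once if a bystander is shoved more than 30 mm (distance of any of tape_roll, lab_timer, staining_jar, petri_dish from where it was at the start of the episode above 0.03 m).
It also fails if it takes over 43 s, if anything falls off the work surface, if the arm or the gripper's body presses on something with over 40 N, if the wrist force passes 120 N, or if a joint passes its speed limit or range.

## Working session

There is one attempt and no reset: what is moved stays moved. The work goes in short steps, Python scripts to look and compute and a tool call to move; the robot and the scene stay as the last step left them, time stands still between calls to the robot, and variables do not carry over. Pictures are saved under pics/ and viewed, at most 10 in all, crops included, and the job is handed in when it is done.

Besides the shell and the picture viewer there is one more tool, called in YAML: its name, and indented under it one key for each argument. apply_moves: Moves the arm, as the interface text tells. Shift numbers are shares of 0.5 m and turn numbers shares of 2 pi rad, none past 1 either way. Its arguments: {"type":"object","properties":{"plan":{"type":"array"},"newtons":{"type":"number"}},"required":["plan"]}

```bash
ls; mkdir -p pics; python3 - <<'E'
from bench import *
import cv2,numpy as np
np.set_printoptions(precision=3,suppress=True)
s=read_state()
for k in s: print(k,np.array(s[k]))
a=read_camera("side");b=read_camera("top")
cv2.imwrite("pics/side0.png",a);cv2.imwrite("pics/top0.png",b)
for c in("side","top"):
  k=calibration(c);R=cv2.Rodrigues(np.array(k["rvec"],float))[0];print(c,-R.T@np.array(k["tvec"]).ravel())
  for n in("stand","lamp","stage_fin","lever_grip","gable_plate","square_plate","tape_roll","lab_timer","staining_jar","petri_dish"):
    r=landmark_of(n,c);print(n,[(np.round(x["at"]),round(x["score"],2)) for x in r[:2]])
E
```

```text
pics
clock 0.0
qpos [ 1.069  0.492  1.559 -0.     1.092 -0.106]
dq [ 0.002  0.001 -0.     0.     0.001  0.   ]
tau [ -0.003 -61.842 -26.158  -0.      0.004   0.   ]
eef_pos [240.802 576.448 192.81 ]
tool_rot [[-0.923  0.386 -0.001]
 [ 0.386  0.923 -0.001]
 [ 0.    -0.001 -1.   ]]
ft_force [ 0.377 -0.054 -0.25 ]
ft_torque [ 0.006  0.049 -0.01 ]
grip_force 0.0
opening 0.9972226974809243
side [ 995.881  545.087 1029.6  ]
stand [(array([654.,  66.,  -2.]), 0.9), (array([700.,  59., 112.]), 0.48)]
lamp [(array([ 677., -393.,    3.]), 0.52), (array([652.,  65.,  -1.]), 0.16)]
stage_fin []
lever_grip [(array([536.,  45.,  56.]), 0.76)]
gable_plate [(array([726., -14.,  11.]), 0.5)]
square_plate [(array([705., 154.,  10.]), 0.88)]
tape_roll [(array([464., 365.,   0.]), 0.64)]
lab_timer [(array([ 449., -268.,    3.]), 0.63)]
staining_jar [(array([ 674., -395.,    3.]), 0.92)]
petri_dish [(array([ 584., -369.,    3.]), 0.45)]
top [ 498.691   -8.649 1511.023]
stand [(array([654.,  63.,   1.]), 0.83)]
lamp []
stage_fin [(array([699.,  63., 110.]), 0.6)]
lever_grip []
gable_plate [(array([724., -13.,  10.]), 0.37)]
square_plate [(array([706., 154.,  12.]), 0.55)]
tape_roll [(array([458., 366.,  -2.]), 0.66)]
lab_timer [(array([ 445., -263.,    2.]), 0.65)]
staining_jar [(array([ 670., -392.,   -1.]), 0.79), (array([706., 156.,  12.]), 0.48)]
petri_dish []
```

View pics/side0.png

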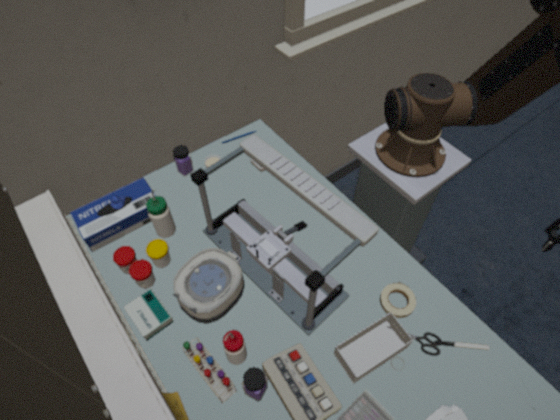

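View pics/top0.png

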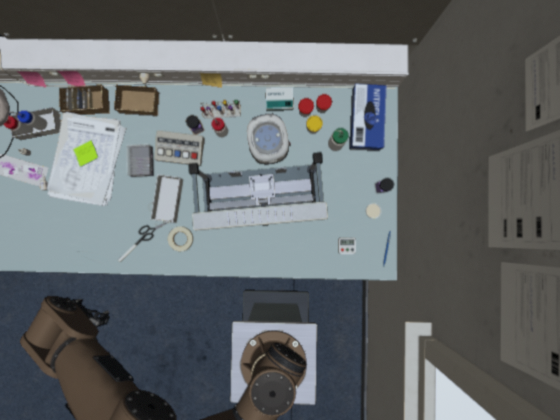

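The side view shows the stand mid-table, with the handle at about (300,227). The lamp bar is behind it at (305,185), and the arm is off to the side over the floor. In the top view the lamp is at (260,215), the stage at (262,188), and the tape roll is close by at (180,238).

The move rows can't command a tilt. I'll test in free space whether going past the reach limit tilts the tool and keeps it tilted.

apply_moves:
  plan:
    - [1, 0, 0.5, 0.3, 0]
    - [1, 0, 1, 0.6, 0]
    - [1, 0, 1, 0.6, 0]
    - [1, 0, 1, 0.6, 0]
    - [1, 0, 1, 0.6, 0]
    - [1, 0, 1, 0.6, 0]
    - [1, 0, 1, 0.6, 0]
    - [1, 0, 1, 0.6, 0]
    - [1, 0, 1, 0.6, 0]
    - [1, 0, 1, 0.6, 0]
    - [1, 0, 1, 0.6, 0]
    - [1, 0, 1, 0.6, 0]
    - [1, 0, 1, 0.6, 0]
    - [1, 0, 1, 0.6, 0]
    - [1, 0, 1, 0.6, 0]

```text
clock: 2.35
eef_pos: [207.9, 865.6, 374.2]
tool_rot: [[-0.923, 0.385, 0.007], [0.385, 0.922, 0.028], [0.004, 0.029, -1.0]]
ft_force: [0.7, -0.5, -0.1]
opening: 0.997
grip_force: 0.0
```

apply_moves:
  plan:
    - [1, 0, -0.08, -0.05, 0]
    - [1, 0, -0.08, -0.05, 0]
    - [1, 0, -0.08, -0.05, 0]

```text
clock: 2.6
eef_pos: [208.6, 825.1, 346.7]
tool_rot: [[-0.923, 0.386, 0.007], [0.386, 0.922, 0.027], [0.004, 0.027, -1.0]]
ft_force: [0.8, 1.3, 0.6]
opening: 0.999
grip_force: 0.0
```

Tilt is small, but the next call keeps it, so repeated short outward pushes at the reach limit should build it up.

apply_moves:
  plan:
    - [1, 0.245, 0.97, 0, 0]
    - [1, 0.245, 0.97, 0, 0]
    - [1, 0.245, 0.97, 0, 0]
    - [1, 0.245, 0.97, 0, 0]

```text
clock: 2.93
eef_pos: [226.0, 892.8, 313.9]
tool_rot: [[-0.923, 0.386, 0.007], [0.386, 0.922, 0.033], [0.006, 0.033, -0.999]]
ft_force: [-0.2, 1.2, -3.1]
opening: 0.999
grip_force: 0.0
```

apply_moves:
  plan:
    - [1, 0.245, 0.97, 0, 0]

```text
clock: 3.02
eef_pos: [229.7, 906.8, 304.4]
tool_rot: [[-0.923, 0.385, 0.016], [0.385, 0.92, 0.065], [0.01, 0.067, -0.998]]
ft_force: [0.6, 0.5, 0.7]
opening: 0.998
grip_force: 0.0
```

apply_moves:
  plan:
    - [1, 0.245, 0.97, 0, 0]
    - [1, 0.245, 0.97, 0, 0]

```text
clock: 3.18
eef_pos: [234.3, 925.5, 282.4]
tool_rot: [[-0.923, 0.384, 0.025], [0.385, 0.918, 0.097], [0.015, 0.099, -0.995]]
ft_force: [0.3, 0.4, 0.1]
opening: 1.005
grip_force: 0.0
```

```bash
python3 -c "
from bench import *
s=read_state();print(s['clock'],s['qpos'],s['eef_pos'],s['tool_rot'])"
```

```text
3.1833 [1.25164412 1.11980952 0.04798068 0.00730109 1.87405818 0.0793089 ] [234.2809087  925.5190237  282.36383405] [[-0.92281718  0.38445033  0.02462494]
 [ 0.38496198  0.91784973  0.09672718]
 [ 0.0145848   0.09874117 -0.99500626]]
```

apply_moves:
  plan:
    - [1, 0.24, 0.95, 0.3, 0]

```text
clock: 3.27
eef_pos: [235.9, 932.2, 277.5]
tool_rot: [[-0.923, 0.384, 0.028], [0.385, 0.916, 0.113], [0.017, 0.115, -0.993]]
ft_force: [-0.1, 0.6, -0.7]
opening: 1.001
grip_force: 0.0
```

apply_moves:
  plan:
    - [1, 0.24, 0.95, 0.3, 0]

```text
clock: 3.35
eef_pos: [237.8, 939.6, 278.5]
tool_rot: [[-0.923, 0.383, 0.035], [0.384, 0.913, 0.138], [0.021, 0.14, -0.99]]
ft_force: [-0.2, 0.4, -0.9]
opening: 0.996
grip_force: 0.0
```

apply_moves:
  plan:
    - [1, 0.24, 0.95, 0.3, 0]

```text
clock: 3.43
eef_pos: [239.6, 946.9, 278.8]
tool_rot: [[-0.923, 0.382, 0.041], [0.384, 0.909, 0.161], [0.025, 0.165, -0.986]]
ft_force: [-0.8, 0.1, 1.0]
opening: 1.001
grip_force: 0.0
```

apply_moves:
  plan:
    - [1, 0.24, 0.95, 0.3, 0]

```text
clock: 3.52
eef_pos: [241.4, 954.2, 278.4]
tool_rot: [[-0.923, 0.381, 0.047], [0.383, 0.905, 0.184], [0.028, 0.188, -0.982]]
ft_force: [-0.1, -1.1, 0.1]
opening: 0.998
grip_force: 0.0
```

apply_moves:
  plan:
    - [1, 0.24, 0.95, 0.3, 0]

```text
clock: 3.6
eef_pos: [243.2, 961.5, 277.8]
tool_rot: [[-0.923, 0.38, 0.052], [0.382, 0.901, 0.206], [0.031, 0.211, -0.977]]
ft_force: [-0.6, 0.7, -0.3]
opening: 1.0
grip_force: 0.0
```

apply_moves:
  plan:
    - [1, 0.24, 0.95, 0.3, 0]

```text
clock: 3.68
eef_pos: [245.1, 968.8, 277.2]
tool_rot: [[-0.924, 0.379, 0.058], [0.382, 0.896, 0.229], [0.035, 0.233, -0.972]]
ft_force: [-1.0, -0.7, 0.0]
opening: 1.005
grip_force: 0.0
```

```bash
python3 -c "
from bench import *
s=read_state();print(s['clock'],s['qpos'],s['eef_pos'],s['tool_rot'])"
```

```text
3.6833 [1.25215666 1.13271265 0.04813728 0.01678518 1.72329042 0.08180015] [245.08645687 968.83515228 277.15803733] [[-0.92366474  0.37879911  0.05791967]
 [ 0.38162778  0.89561866  0.22853327]
 [ 0.03469426  0.23319188 -0.97181164]]
```

Tilt builds at about 1.35° per call. It is leaning along the closing direction, so I'll turn the tool by about -105° first. The rest of the tilt will then leave the fingers closing sideways.

apply_moves:
  plan:
    - [1, -0.05, -0.14, 0.05, -0.29]
    - [1, -0.05, -0.14, 0.05, -0.29]
    - [1, -0.05, -0.14, 0.05, -0.29]
    - [1, -0.05, -0.14, 0.05, -0.29]
    - [1, -0.05, -0.14, 0.05, -0.29]
    - [1, -0.05, -0.14, 0.05, -0.29]
    - [1, -0.05, -0.14, 0.05, -0.29]
    - [1, -0.05, -0.14, 0.05, -0.29]
    - [1, -0.05, -0.14, 0.05, -0.29]
    - [1, -0.05, -0.14, 0.05, -0.29]
    - [1, -0.05, -0.14, 0.05, -0.29]
    - [1, -0.05, -0.14, 0.05, -0.29]
    - [1, -0.05, -0.14, 0.05, -0.29]
    - [1, -0.05, -0.14, 0.05, -0.29]
    - [1, -0.05, -0.14, 0.05, -0.29]
    - [1, -0.05, -0.14, 0.05, -0.29]

```text
clock: 5.02
eef_pos: [216.9, 881.5, 293.2]
tool_rot: [[0.602, 0.772, 0.206], [0.797, -0.596, -0.098], [0.047, 0.224, -0.974]]
ft_force: [0.4, 0.1, 0.4]
opening: 1.001
grip_force: 0.0
```

```bash
python3 -c "
from bench import *
s=read_state();print(s['clock'],s['qpos'],s['eef_pos'],s['tool_rot'])"
```

```text
5.0167 [ 1.32914891  1.11469259  0.0485276  -0.25021114  2.01318579  1.87741644] [216.92581582 881.460068   293.15333897] [[ 0.60177132  0.77157206  0.20627124]
 [ 0.79727837 -0.59557439 -0.09817508]
 [ 0.04710072  0.22353455 -0.97355731]]
```

apply_moves:
  plan:
    - [1, 0.3, 0.93, 0.25, 0]

```text
clock: 5.1
eef_pos: [223.2, 888.0, 291.2]
tool_rot: [[0.597, 0.773, 0.212], [0.799, -0.596, -0.076], [0.068, 0.215, -0.974]]
ft_force: [0.0, 0.2, 1.4]
opening: 1.001
grip_force: 0.0
```

apply_moves:
  plan:
    - [1, 0.3, 0.93, 0.25, 0]

```text
clock: 5.18
eef_pos: [230.7, 895.2, 288.0]
tool_rot: [[0.588, 0.778, 0.219], [0.804, -0.593, -0.052], [0.089, 0.207, -0.974]]
ft_force: [-1.1, 0.2, 0.2]
opening: 1.002
grip_force: 0.0
```

apply_moves:
  plan:
    - [1, 0.3, 0.93, 0.25, 0]

```text
clock: 5.27
eef_pos: [237.5, 901.9, 284.8]
tool_rot: [[0.583, 0.78, 0.225], [0.805, -0.593, -0.031], [0.109, 0.199, -0.974]]
ft_force: [0.2, -0.5, -0.0]
opening: 1.0
grip_force: 0.0
```

apply_moves:
  plan:
    - [1, 0.3, 0.93, 0.25, 0]

```text
clock: 5.35
eef_pos: [244.0, 908.6, 281.8]
tool_rot: [[0.579, 0.782, 0.231], [0.805, -0.593, -0.01], [0.13, 0.192, -0.973]]
ft_force: [-0.2, -0.0, 0.3]
opening: 0.999
grip_force: 0.0
```

apply_moves:
  plan:
    - [1, 0.3, 0.93, 0.25, 0]

```text
clock: 5.43
eef_pos: [250.3, 915.3, 279.1]
tool_rot: [[0.574, 0.784, 0.237], [0.805, -0.593, 0.012], [0.15, 0.184, -0.971]]
ft_force: [-0.0, -1.3, 0.3]
opening: 1.004
grip_force: 0.0
```

apply_moves:
  plan:
    - [1, 0.3, 0.93, 0.25, 0]

```text
clock: 5.52
eef_pos: [256.4, 922.2, 276.5]
tool_rot: [[0.569, 0.786, 0.243], [0.805, -0.593, 0.034], [0.171, 0.177, -0.969]]
ft_force: [0.7, 0.0, -0.6]
opening: 0.999
grip_force: 0.0
```

apply_moves:
  plan:
    - [1, 0.3, 0.93, 0.25, 0]

```text
clock: 5.6
eef_pos: [262.2, 929.0, 274.1]
tool_rot: [[0.563, 0.788, 0.249], [0.804, -0.592, 0.056], [0.192, 0.169, -0.967]]
ft_force: [-0.3, -0.0, 0.8]
opening: 1.001
grip_force: 0.0
```

apply_moves:
  plan:
    - [1, 0.3, 0.93, 0.25, 0]

```text
clock: 5.68
eef_pos: [268.1, 935.8, 271.8]
tool_rot: [[0.558, 0.79, 0.255], [0.802, -0.592, 0.078], [0.213, 0.162, -0.964]]
ft_force: [0.0, -0.9, -0.2]
opening: 1.004
grip_force: 0.0
```

```bash
python3 -c "
from bench import *
s=read_state();print(s['clock'],s['qpos'],s['eef_pos'],s['tool_rot'])"
```

```text
5.6833 [ 1.29159809  1.14098877  0.04814087 -0.23204567  1.79702445  1.84709294] [268.05804587 935.79681308 271.8409801 ] [[ 0.5578105   0.78969051  0.25541407]
 [ 0.80229587 -0.59184726  0.0777056 ]
 [ 0.21252949  0.16157265 -0.96370405]]
```

apply_moves:
  plan:
    - [1, 0.28, 0.93, 0.25, 0]

```text
clock: 5.77
eef_pos: [273.1, 942.8, 269.8]
tool_rot: [[0.552, 0.792, 0.261], [0.8, -0.591, 0.1], [0.233, 0.154, -0.96]]
ft_force: [-0.4, 0.3, 0.4]
opening: 1.0
grip_force: 0.0
```

apply_moves:
  plan:
    - [1, 0.28, 0.93, 0.25, 0]

```text
clock: 5.85
eef_pos: [277.8, 949.8, 267.8]
tool_rot: [[0.546, 0.794, 0.267], [0.798, -0.59, 0.122], [0.254, 0.147, -0.956]]
ft_force: [0.0, -0.7, -0.4]
opening: 0.997
grip_force: 0.0
```

apply_moves:
  plan:
    - [1, 0.28, 0.93, 0.25, 0]

```text
clock: 5.93
eef_pos: [282.4, 956.9, 266.0]
tool_rot: [[0.54, 0.796, 0.273], [0.795, -0.589, 0.144], [0.275, 0.139, -0.951]]
ft_force: [-0.4, -0.3, -0.8]
opening: 1.002
grip_force: 0.0
```

apply_moves:
  plan:
    - [1, 0.28, 0.93, 0.25, 0]

```text
clock: 6.02
eef_pos: [287.0, 963.9, 264.5]
tool_rot: [[0.534, 0.798, 0.279], [0.792, -0.588, 0.166], [0.296, 0.132, -0.946]]
ft_force: [-0.3, 0.1, 0.4]
opening: 0.997
grip_force: 0.0
```

apply_moves:
  plan:
    - [1, 0.28, 0.93, 0.25, 0]

```text
clock: 6.1
eef_pos: [291.4, 970.9, 263.0]
tool_rot: [[0.528, 0.8, 0.284], [0.788, -0.587, 0.188], [0.317, 0.125, -0.94]]
ft_force: [-0.3, -0.5, 1.0]
opening: 1.001
grip_force: 0.0
```

apply_moves:
  plan:
    - [1, 0.28, 0.93, 0.25, 0]

```text
clock: 6.18
eef_pos: [295.8, 977.9, 261.7]
tool_rot: [[0.522, 0.802, 0.29], [0.783, -0.585, 0.21], [0.338, 0.117, -0.934]]
ft_force: [-0.1, 1.1, -0.4]
opening: 0.996
grip_force: 0.0
```

apply_moves:
  plan:
    - [1, 0.28, 0.93, 0.25, 0]

```text
clock: 6.27
eef_pos: [300.1, 984.8, 260.5]
tool_rot: [[0.515, 0.805, 0.295], [0.778, -0.583, 0.232], [0.359, 0.11, -0.927]]
ft_force: [0.0, 0.2, 0.0]
opening: 1.002
grip_force: 0.0
```

apply_moves:
  plan:
    - [1, 0.28, 0.93, 0.25, 0]

```text
clock: 6.35
eef_pos: [304.3, 991.7, 259.4]
tool_rot: [[0.509, 0.807, 0.3], [0.773, -0.582, 0.254], [0.379, 0.103, -0.92]]
ft_force: [-0.5, -0.1, -0.0]
opening: 1.0
grip_force: 0.0
```

apply_moves:
  plan:
    - [1, 0.28, 0.93, 0.25, 0]

```text
clock: 6.43
eef_pos: [308.3, 998.6, 258.5]
tool_rot: [[0.502, 0.809, 0.305], [0.767, -0.58, 0.275], [0.4, 0.096, -0.912]]
ft_force: [0.2, -0.1, 0.3]
opening: 1.0
grip_force: 0.0
```

apply_moves:
  plan:
    - [1, 0.28, 0.93, 0.25, 0]

```text
clock: 6.52
eef_pos: [312.3, 1005.4, 257.8]
tool_rot: [[0.495, 0.812, 0.31], [0.761, -0.577, 0.297], [0.42, 0.089, -0.903]]
ft_force: [-0.1, -0.4, 0.3]
opening: 0.997
grip_force: 0.0
```

```bash
python3 -c "
from bench import *
s=read_state();print(s['clock'],s['qpos'],s['eef_pos'],s['tool_rot'])"
```

```text
6.5167 [ 1.26458855  1.17489236  0.04818317 -0.20834054  1.52469102  1.8312062 ] [ 312.27246485 1005.44806275  257.81505728] [[ 0.49501981  0.81152376  0.31045865]
 [ 0.76065595 -0.57744875  0.29657288]
 [ 0.4199499   0.08934277 -0.90313894]]
```

apply_moves:
  plan:
    - [1, 0.26, 0.93, 0.25, 0]

```text
clock: 6.6
eef_pos: [315.6, 1012.3, 257.2]
tool_rot: [[0.488, 0.814, 0.315], [0.754, -0.575, 0.318], [0.44, 0.083, -0.894]]
ft_force: [0.8, 0.5, 0.1]
opening: 0.998
grip_force: 0.0
```

apply_moves:
  plan:
    - [1, 0.26, 0.93, 0.25, 0]

```text
clock: 6.68
eef_pos: [318.4, 1019.3, 256.8]
tool_rot: [[0.481, 0.816, 0.32], [0.746, -0.573, 0.339], [0.46, 0.076, -0.885]]
ft_force: [-0.4, -0.0, -0.5]
opening: 1.002
grip_force: 0.0
```

apply_moves:
  plan:
    - [1, 0.26, 0.93, 0.25, 0]

```text
clock: 6.77
eef_pos: [321.3, 1026.1, 256.5]
tool_rot: [[0.474, 0.819, 0.324], [0.739, -0.57, 0.36], [0.479, 0.069, -0.875]]
ft_force: [0.5, -0.5, 1.1]
opening: 1.002
grip_force: 0.0
```

apply_moves:
  plan:
    - [1, 0.26, 0.93, 0.25, 0]

```text
clock: 6.85
eef_pos: [324.1, 1032.8, 256.3]
tool_rot: [[0.467, 0.821, 0.329], [0.731, -0.567, 0.38], [0.499, 0.063, -0.865]]
ft_force: [0.8, -0.4, 0.1]
opening: 1.002
grip_force: 0.0
```

apply_moves:
  plan:
    - [1, 0.26, 0.93, 0.25, 0]

```text
clock: 6.93
eef_pos: [326.9, 1039.5, 256.2]
tool_rot: [[0.459, 0.824, 0.333], [0.722, -0.564, 0.401], [0.518, 0.056, -0.854]]
ft_force: [-1.0, -0.2, 0.5]
opening: 0.998
grip_force: 0.0
```

apply_moves:
  plan:
    - [1, 0.26, 0.93, 0.25, 0]

```text
clock: 7.02
eef_pos: [329.6, 1046.0, 256.3]
tool_rot: [[0.452, 0.826, 0.337], [0.713, -0.561, 0.421], [0.536, 0.05, -0.843]]
ft_force: [0.2, -0.1, -0.2]
opening: 1.004
grip_force: 0.0
```

apply_moves:
  plan:
    - [1, 0.26, 0.93, 0.25, 0]

```text
clock: 7.1
eef_pos: [332.2, 1052.5, 256.4]
tool_rot: [[0.444, 0.829, 0.34], [0.703, -0.558, 0.44], [0.555, 0.044, -0.831]]
ft_force: [0.7, -0.4, 0.1]
opening: 1.0
grip_force: 0.0
```

apply_moves:
  plan:
    - [1, 0.26, 0.93, 0.25, 0]

```text
clock: 7.18
eef_pos: [334.9, 1058.8, 256.7]
tool_rot: [[0.437, 0.831, 0.344], [0.694, -0.555, 0.46], [0.573, 0.038, -0.819]]
ft_force: [0.9, -0.4, 0.1]
opening: 1.004
grip_force: 0.0
```

apply_moves:
  plan:
    - [1, 0.26, 0.93, 0.25, 0]

```text
clock: 7.27
eef_pos: [337.3, 1065.0, 257.2]
tool_rot: [[0.429, 0.834, 0.347], [0.683, -0.551, 0.479], [0.59, 0.032, -0.806]]
ft_force: [1.2, 0.2, 0.3]
opening: 1.0
grip_force: 0.0
```

apply_moves:
  plan:
    - [1, 0.26, 0.93, 0.25, 0]

```text
clock: 7.35
eef_pos: [339.7, 1071.1, 257.7]
tool_rot: [[0.422, 0.836, 0.351], [0.673, -0.548, 0.497], [0.608, 0.026, -0.794]]
ft_force: [-0.3, -0.6, 0.2]
opening: 0.998
grip_force: 0.0
```

apply_moves:
  plan:
    - [1, 0.26, 0.93, 0.25, 0]

```text
clock: 7.43
eef_pos: [342.0, 1077.1, 258.3]
tool_rot: [[0.414, 0.839, 0.353], [0.662, -0.544, 0.515], [0.625, 0.02, -0.781]]
ft_force: [0.1, -0.3, 0.3]
opening: 1.003
grip_force: 0.0
```

```bash
python3 -c "
from bench import *
import numpy as np
s=read_state();print(s['clock'],s['qpos'],s['eef_pos'],s['tool_rot'])
z=np.array(s['tool_rot'])[:,2];print(np.degrees([np.arccos(-z[2]),np.arctan2(z[1],z[0])]))"
```

```text
7.4333 [ 1.2498353   1.21222515  0.04821341 -0.18437373  1.23087024  1.82119213] [ 342.03569217 1077.12284995  258.28574444] [[ 0.41436655  0.83866552  0.35346924]
 [ 0.66197088 -0.54426283  0.51533729]
 [ 0.62457579  0.02044781 -0.78069646]]
[38.67561265 55.55382004]
```

```bash
cat > kin.py <<'E'
import numpy as np
from scipy.optimize import least_squares
S=[(.4915,1.559,(240.8,576.4,192.8),(-.001,-.001,-1)),(1.1198,.048,(234.3,925.5,282.4),(.0246,.0967,-.995)),
(1.2122,.0482,(342,1077.1,258.3),(.3535,.5153,-.7807)),(1.1147,.0485,(216.9,881.5,293.15),(.206,-.098,-.9736)),(1.1327,.0481,(245.1,968.8,277.2),(.058,.2285,-.9718))]
def res(p):
    L1,L2,h,Lt,o=p;e=[]
    for a,b,t,z in S:
        w=np.array(t)-Lt*np.array(z)
        e+=[np.hypot(w[0],w[1])-(o+L1*np.sin(a)+L2*np.sin(a+b)),w[2]-(h+L1*np.cos(a)+L2*np.cos(a+b))]
    return e
P=least_squares(res,[450,450,300,250,0])
L1,L2,h,Lt,o=P.x
def ik(tcp,z):
    w=np.array(tcp,float)-Lt*np.array(z)
    r=np.hypot(w[0],w[1])-o;H=w[2]-h
    q3=np.arccos((r*r+H*H-L1**2-L2**2)/(2*L1*L2))
    q2=np.arctan2(r,H)-np.arctan2(L2*np.sin(q3),L1+L2*np.cos(q3))
    return w,q2,q3
if __name__=="__main__":
    print(P.x,np.round(P.fun,1))
    t=np.radians(38.7);z=np.array([np.sin(t)*.9935,np.sin(t)*.114,-np.cos(t)])
    g=np.array([536,45,56.])+19*z
    for b in(0,60,120): print(b,g-b*z,ik(g-b*z,z))
    for dx in(0,-60): print(ik(g+[dx,0,200],z))
E
python3 kin.py
```

```text
[658.25868144 448.82460339 108.47696326 288.17341368 -81.4663427 ] [-2.3 -0.7  2.1 -2.3 -3.1  6.7  1.7 -2.6  1.6 -1.1]
0 [547.802393    46.35427559  41.17182226] (array([368.79524136,  25.81394818, 266.07111689]), np.float64(0.4845008302501179), np.float64(2.3291389961189))
60 [510.53167826  42.07761582  87.9976467 ] (array([331.52452662,  21.53728841, 312.89694133]), np.float64(0.3625529893924493), np.float64(2.3658198704556024))
120 [473.26096351  37.80095605 134.82347114] (array([294.25381188,  17.26062864, 359.72276577]), np.float64(0.2338253755229227), np.float64(2.3859818187196087))
(array([368.79524136,  25.81394818, 466.07111689]), np.float64(0.16763533276127096), np.float64(2.109869453110709))
(array([308.79524136,  25.81394818, 466.07111689]), np.float64(0.0851301731797256), np.float64(2.2126003233076017))
```

apply_moves:
  plan:
    - [0.3, 0.1, -1, 0.08, -0.14]
    - [0.3, 0.1, -1, 0.08, -0.14]
    - [0.3, 0.1, -1, 0.08, -0.14]
    - [0.3, 0.1, -1, 0.08, -0.14]
    - [0.3, 0.1, -1, 0.08, -0.14]
    - [0.3, 0.1, -1, 0.08, -0.14]
    - [0.3, 0.1, -1, 0.08, -0.14]
    - [0.3, 0.1, -1, 0.08, -0.14]
    - [0.3, 0.1, -1, 0.08, -0.14]
    - [0.3, 0.1, -1, 0.08, -0.14]
    - [0.3, 0.1, -1, 0.08, -0.14]
    - [0.3, 0.1, -1, 0.08, -0.14]
    - [0.3, 0.1, -1, 0.08, -0.14]
    - [0.3, 0.1, -1, 0.08, -0.14]

```text
clock: 8.6
eef_pos: [445.9, 619.4, 348.8]
tool_rot: [[0.794, 0.153, 0.588], [0.141, -0.988, 0.067], [0.591, 0.03, -0.806]]
ft_force: [-0.1, -1.1, 0.3]
opening: 0.65
grip_force: 0.0
```

```bash
python3 -c "
from bench import *
import numpy as np
s=read_state();print(s['clock'],s['qpos'],s['eef_pos'],s['tool_rot'])
z=np.array(s['tool_rot'])[:,2];print(np.degrees([np.arccos(-z[2]),np.arctan2(z[1],z[0])]))"
```

```text
8.6 [ 1.04256778  0.46922247  1.32967051 -0.59156065  1.0155682   2.6846112 ] [445.94225048 619.36970206 348.82982678] [[ 0.79446155  0.15308575  0.58770367]
 [ 0.14085009 -0.98776848  0.06689306]
 [ 0.59075553  0.02963415 -0.80630622]]
[36.263407    6.49352123]
```

apply_moves:
  plan:
    - [0.3, -0.06, -1, 0, 0]
    - [0.3, -0.06, -1, 0, 0]
    - [0.3, -0.06, -1, 0, 0]
    - [0.3, -0.06, -1, 0, 0]
    - [0.3, -0.06, -1, 0, 0]
    - [0.3, -0.06, -1, 0, 0]
    - [0.3, -0.06, -1, 0, 0]
    - [0.3, -0.06, -1, 0, 0]
    - [0.3, -0.06, -1, 0, 0]
    - [0.3, -0.06, -1, 0, 0]
    - [0.3, -0.06, -1, 0, 0]
    - [0.3, -0.06, -1, 0, 0]
    - [0.3, -0.06, -1, 0, 0]
    - [0.3, -0.06, -1, 0, 0]

```text
clock: 9.77
eef_pos: [415.4, 118.6, 348.0]
tool_rot: [[0.793, 0.149, 0.591], [0.14, -0.988, 0.061], [0.593, 0.034, -0.805]]
ft_force: [0.4, 0.7, -0.0]
opening: 0.652
grip_force: 0.0
```

```bash
python3 -c "
from bench import *
import numpy as np,cv2
s=read_state();print(s['clock'],s['qpos'],s['eef_pos'],s['tool_rot'])
z=np.array(s['tool_rot'])[:,2];print(np.degrees([np.arccos(-z[2]),np.arctan2(z[1],z[0])]))
cv2.imwrite('pics/w1.png',read_camera('wrist'))
for n in ('lever_grip','gable_plate','stage_fin','stand','lamp','square_plate'):
  print(n,[(np.round(x['at'],1),round(x['score'],2)) for x in landmark_of(n,'wrist')[:2]])"
```

```text
9.7667 [ 0.13961127 -0.19536566  2.13531913 -0.04008217  0.56640016  1.57595978] [415.35350686 118.55101156 348.0326706 ] [[ 0.79293174  0.14927242  0.59074275]
 [ 0.14036271 -0.98820064  0.06130089]
 [ 0.5929229   0.03431084 -0.80452794]]
[36.43530995  5.92433201]
lever_grip [(array([539.7,  45.4,  55.7]), 0.91), (array([ 674. , -395.3,   -2.1]), 0.19)]
gable_plate [(array([730.6, -14.8,  11.8]), 0.97)]
stage_fin [(array([701.9,  60.3, 113.2]), 0.85)]
stand [(array([649.6,  67.2,  -2.4]), 0.88)]
lamp []
square_plate [(array([708.9, 155.6,  13.9]), 0.63), (array([ 584.4, -369.1,   -1.5]), 0.21)]
```

View pics/w1.png

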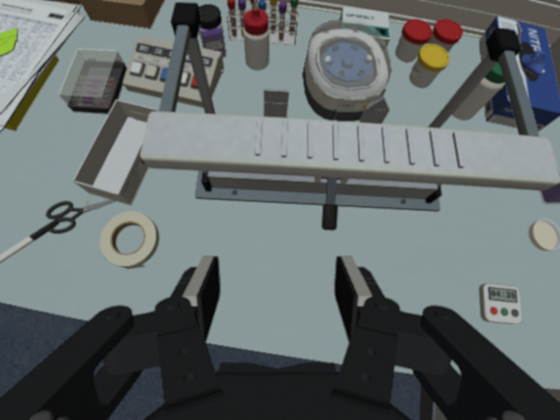

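The wrist view shows the handle clear at (330,215), just in front of the lamp bar, with nothing in the approach path. I'll move to a pose back along the tool axis from the handle.

apply_moves:
  plan:
    - [0.3, 0.1, -0.162, -0.41, 0]
    - [0.3, 0.1, -0.162, -0.41, 0]
    - [0.3, 0.1, -0.162, -0.41, 0]
    - [0.3, 0.1, -0.162, -0.41, 0]
    - [0.3, 0.1, -0.162, -0.41, 0]
    - [0.3, 0.1, -0.162, -0.41, 0]
    - [0.3, 0.1, -0.162, -0.41, 0]
    - [0.3, 0.1, -0.162, -0.41, 0]

```text
clock: 10.78
eef_pos: [456.1, 78.4, 201.8]
tool_rot: [[0.786, 0.176, 0.592], [0.146, -0.984, 0.099], [0.6, 0.008, -0.8]]
ft_force: [0.9, 0.7, 0.0]
opening: 0.652
grip_force: 0.0
```

```bash
python3 -c "
from bench import *
import numpy as np,cv2
s=read_state();print(s['clock'],s['qpos'],s['eef_pos'],s['tool_rot'])
a=read_camera('wrist');cv2.imwrite('pics/w2.png',a)
for n in ('lever_grip','gable_plate','stage_fin'):
  print(n,[(np.round(x['at'],1),round(x['score'],2)) for x in landmark_of(n,'wrist')[:2]])"
```

```text
10.7833 [-0.05944087  0.08821297  2.36605761  1.18045046  0.1458963   0.19868322] [456.06415513  78.35086833 201.75993149] [[ 0.78644386  0.1764406   0.59192463]
 [ 0.14596898 -0.98427724  0.09945533]
 [ 0.6001659   0.00818661 -0.79983365]]
lever_grip [(array([540.2,  47.2,  55.6]), 0.66)]
gable_plate []
stage_fin []
```

The wrist is flipping near q5 = 0, which slowed the move. Handle estimates still agree, so I'll continue to the pre-approach pose with a small yaw correction.

apply_moves:
  plan:
    - [0.3, 0.02, -0.08, -0.12, -0.009]
    - [0.3, 0.02, -0.08, -0.12, -0.009]
    - [0.3, 0.02, -0.08, -0.12, -0.009]
    - [0.3, 0.02, -0.08, -0.12, -0.009]
    - [0.3, 0.02, -0.08, -0.12, -0.009]
    - [0.3, 0.02, -0.08, -0.12, -0.009]
    - [0.3, 0.02, -0.08, -0.12, -0.009]
    - [0.3, 0.02, -0.08, -0.12, -0.009]

```text
clock: 11.65
eef_pos: [465.9, 37.6, 141.8]
tool_rot: [[0.794, 0.119, 0.596], [0.1, -0.993, 0.065], [0.6, 0.008, -0.8]]
ft_force: [-0.7, 0.6, 0.4]
opening: 0.649
grip_force: 0.0
```

```bash
python3 -c "
from bench import *
import numpy as np,cv2
s=read_state();print(s['clock'],s['qpos'],s['eef_pos'],s['tool_rot'])"
```

```text
11.65 [-0.16462603  0.24942688  2.44400346  2.39183714  0.24008209 -1.06957083] [465.87980457  37.55139402 141.77647094] [[ 0.79374172  0.11918682  0.5964634 ]
 [ 0.10011068 -0.99283974  0.06516978]
 [ 0.59995995  0.00798439 -0.7999902 ]]
```

apply_moves:
  plan:
    - [0.3, 0.052, 0.006, -0.07, 0]
    - [0.3, 0.104, 0.012, -0.138, 0]
    - [0.3, 0.154, 0.017, -0.206, 0]
    - [0.3, 0.154, 0.017, -0.206, 0]
    - [0.3, 0.154, 0.017, -0.206, 0]

```text
clock: 12.07
eef_pos: [544.2, 48.5, 37.3]
tool_rot: [[0.794, 0.122, 0.595], [0.099, -0.993, 0.071], [0.6, 0.003, -0.8]]
ft_force: [-0.5, 0.8, 0.1]
opening: 0.646
grip_force: 0.0
```

```bash
python3 -c "
from bench import *
import numpy as np,cv2
s=read_state();print(s['clock'],s['qpos'],s['eef_pos'],s['tool_rot'][:],s['ft_force'])
a=read_camera('wrist');cv2.imwrite('pics/w3.png',a);b=read_camera('side');cv2.imwrite('pics/s3.png',cv2.resize(b[150:300,200:400],(800,600)))
for c in ('wrist','side'):print([(np.round(x['at'],1),round(x['score'],2)) for x in landmark_of('lever_grip',c)[:2]])"
```

```text
12.0667 [-0.1038818   0.59248086  2.35463014  2.83599119  0.45497044 -1.4785444 ] [544.18101401  48.48371828  37.3206936 ] [[ 0.79415338  0.12207382  0.59533049]
 [ 0.09944515 -0.9925167   0.07086081]
 [ 0.59952571  0.00292838 -0.80035014]] [-0.5186908   0.84491456  0.10128313]
[(array([538. ,  46.9,  54.8]), 0.7)]
[(array([538.3,  41.9,  53.5]), 0.77), (array([ 448.4, -269.4,    2.3]), 0.65)]
```

View pics/w3.png

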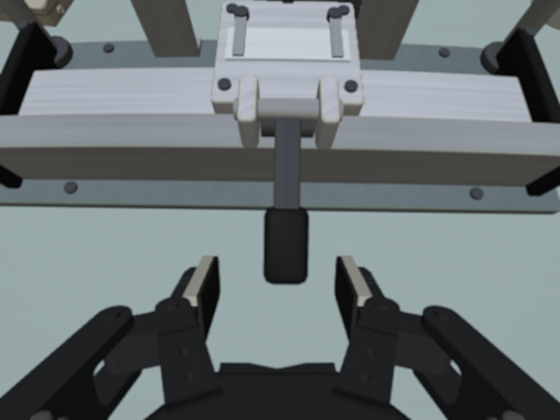

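View pics/s3.png

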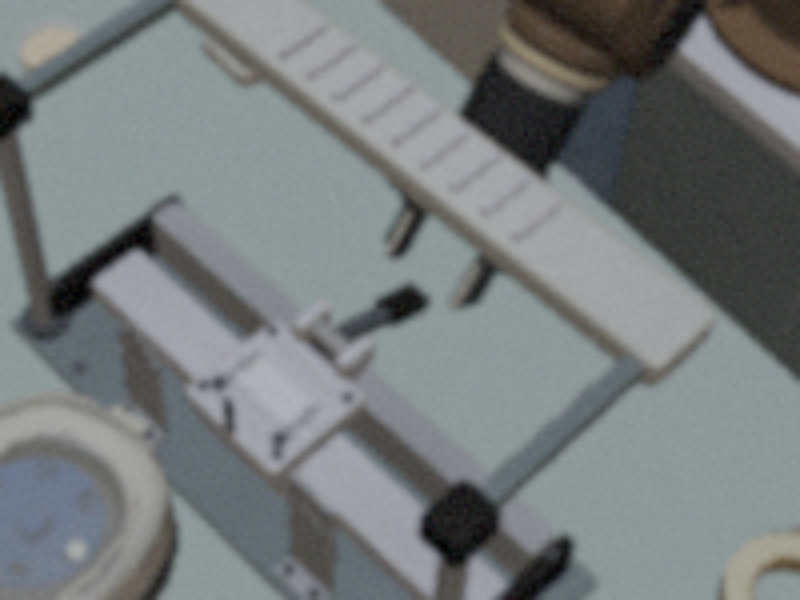

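```bash
python3 -c "
from bench import *
import numpy as np,cv2
s=read_state();t=np.array(s['eef_pos']);R=np.array(s['tool_rot'])
pts=np.array([t,t-19*R[:,2],t-13*R[:,2],[538,45.5,56],[518,43,49],[538,45.5,63]]+[t+k*28*R[:,1]-8*R[:,2] for k in(-1,1)],float)
for c in('wrist','side'):
  k=calibration(c);K=np.array([[k['fx'],0,k['cx']],[0,k['fy'],k['cy']],[0,0,1]])
  print(c,cv2.projectPoints(pts,np.array(k['rvec'],float),np.array(k['tvec'],float),K,np.array(k['dist_coeffs']))[0][:,0].round())"
```

```text
wrist [[278. 239.]
 [278. 253.]
 [278. 248.]
 [280. 241.]
 [281. 279.]
 [281. 237.]
 [230. 245.]
 [326. 244.]]
side [[299. 231.]
 [302. 226.]
 [301. 227.]
 [300. 227.]
 [305. 224.]
 [300. 225.]
 [307. 235.]
 [293. 223.]]
```

```bash
python3 -c "
from bench import *
import numpy as np,cv2
s=read_state();t=np.array(s['eef_pos']);R=np.array(s['tool_rot'])
k=calibration('wrist');K=np.array([[k['fx'],0,k['cx']],[0,k['fy'],k['cy']],[0,0,1]])
Rc=cv2.Rodrigues(np.array(k['rvec'],float))[0];C=-Rc.T@np.array(k['tvec'],float).ravel()
print('cam in tool',R.T@(C-t),'axes',(R.T@Rc.T).round(2),k['fx'])
for b in(0,8,20,45):
  for x in(-11,11):
    p=np.array([t+q*28*R[:,1]+x*R[:,0]-b*R[:,2] for q in(-1,1)])
    print(b,x,cv2.projectPoints(p,np.array(k['rvec'],float),np.array(k['tvec'],float),K,np.array(k['dist_coeffs']))[0].round().ravel())
"
```

```text
cam in tool [  74.82403272   -0.59955707 -180.01807164] axes [[-0.   -0.96 -0.29]
 [ 1.   -0.   -0.  ]
 [ 0.   -0.29  0.96]] 322.2569338268658
0 -11 [233. 256. 324. 256.]
0 11 [231. 222. 325. 222.]
8 -11 [231. 262. 326. 262.]
8 11 [229. 227. 327. 227.]
20 -11 [228. 271. 329. 271.]
20 11 [226. 235. 331. 235.]
45 -11 [220. 296. 337. 296.]
45 11 [218. 255. 339. 255.]
```

Both views put the open fingertips farther back than I expected. I'll close here and check the opening. If the handle isn't between the pads, closing does no harm.

apply_moves:
  plan:
    - [-1, 0, 0, 0, 0]
    - [-1, 0, 0, 0, 0]
    - [-1, 0, 0, 0, 0]
    - [-1, 0, 0, 0, 0]
    - [-1, 0, 0, 0, 0]
    - [-1, 0, 0, 0, 0]
  newtons: 70

```text
clock: 12.77
eef_pos: [542.9, 46.3, 39.7]
tool_rot: [[0.793, 0.119, 0.598], [0.1, -0.993, 0.065], [0.601, 0.008, -0.799]]
ft_force: [0.6, -0.5, -0.3]
opening: -0.003
grip_force: 0.0
```

```bash
python3 -c "
from bench import *
import numpy as np,cv2
s=read_state();print(s['clock'],s['eef_pos'],s['opening'],s['grip_force'],s['ft_force'])
a=read_camera('wrist');cv2.imwrite('pics/w4.png',a)"
```

```text
12.7667 [542.85204699  46.33342956  39.74331882] -0.0025758625245954564 0.0 [ 0.57025866 -0.53586723 -0.27514756]
```

View pics/w4.png

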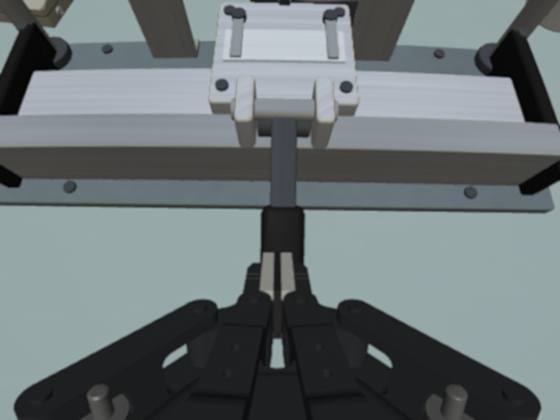

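The fingers shut without touching anything. Their visible tips are about 40 mm short of the nominal TCP (tip at (278,250) in the image), so I'll open, advance about 38 mm along the tool axis and close again.

apply_moves:
  plan:
    - [0.3, 0, 0, 0, 0]
    - [0.3, 0, 0, 0, 0]
    - [0.3, 0, 0, 0, 0]
    - [0.3, 0, 0, 0, 0]
    - [0.3, 0.022, 0, -0.03, 0]
    - [0.3, 0.045, 0, -0.06, 0]
    - [0.3, 0.045, 0, -0.06, 0]
    - [0.3, 0.045, 0, -0.06, 0]
    - [-1, 0.045, 0, -0.06, 0]
    - [-1, 0.045, 0, -0.06, 0]
    - [-1, 0.045, 0, -0.06, 0]
    - [-1, 0.045, 0, -0.06, 0]
    - [-1, 0.045, 0, -0.06, 0]

```text
clock: 13.9
eef_pos: [565.0, 46.9, 10.3]
tool_rot: [[0.792, 0.12, 0.598], [0.101, -0.993, 0.066], [0.602, 0.008, -0.799]]
ft_force: [-2.6, 5.6, 3.5]
opening: 0.266
grip_force: 68.7
```

```bash
python3 -c "
from bench import *
import numpy as np,cv2
s=read_state();print(s['clock'],s['qpos'],s['eef_pos'],s['opening'],s['grip_force'],s['ft_force'])
a=read_camera('wrist');cv2.imwrite('pics/w5.png',a)"
```

```text
13.9 [-0.09904761  0.66861418  2.31680941  2.87483975  0.49369239 -1.51584256] [565.00551675  46.87138127  10.32846093] 0.26638263982984745 68.69688749313354 [-2.62773586  5.57825873  3.50276438]
```

View pics/w5.png

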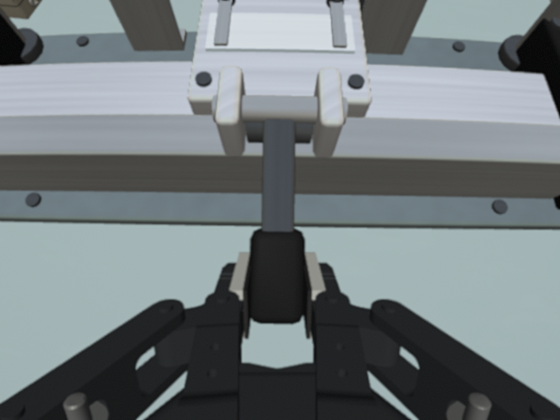

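The handle is gripped mid-pad at (278,280). Opening is 0.27 with 69 N on the pads. Now I'll lift along the lever's arc.

apply_moves:
  plan:
    - [-1, -0.002, 0, 0.006, 0]
    - [-1, -0.004, 0, 0.013, 0]
    - [-1, -0.006, 0, 0.02, 0]
    - [-1, -0.007, -0.001, 0.028, 0]
    - [-1, -0.008, -0.001, 0.036, 0]
    - [-1, -0.009, -0.001, 0.044, 0]
    - [-1, -0.009, -0.001, 0.052, 0]
    - [-1, -0.009, -0.001, 0.06, 0]
    - [-1, -0.008, -0.001, 0.07, 0]
    - [-1, -0.007, -0.001, 0.08, 0]
    - [-1, -0.005, 0, 0.09, 0]
    - [-1, -0.002, 0, 0.1, 0]
    - [-1, 0, 0, 0.106, 0]
    - [-1, 0, 0, 0.106, 0]
    - [-1, 0, 0, 0.106, 0]

```text
clock: 15.2
eef_pos: [565.1, 46.2, 62.6]
tool_rot: [[0.794, 0.118, 0.597], [0.099, -0.993, 0.065], [0.6, 0.008, -0.8]]
ft_force: [5.5, 1.4, -7.7]
opening: 0.264
grip_force: 69.4
```

```bash
cat > look.py <<'E'
from bench import *
import numpy as np,cv2,sys
s=read_state();print(s['clock'],s['eef_pos'],s['opening'],s['grip_force'],s['ft_force'])
for c in('side','top','wrist'):
  cv2.imwrite('pics/%s_%s.png'%(sys.argv[1],c),read_camera(c))
  for n in('lever_grip','stage_fin','gable_plate','square_plate'):
    print(c,n,[(np.round(x['at'],1).tolist(),round(x['score'],2)) for x in landmark_of(n,c)[:1]])
E
python3 look.py lift
```

```text
15.2 [565.14269795  46.20139034  62.62168745] 0.26436740976654005 69.4214916229248 [ 5.47551257  1.4300465  -7.73673146]
side lever_grip [([538.3, 41.5, 98.6], 0.66)]
side stage_fin [([703.9, 57.9, 110.5], 0.97)]
side gable_plate [([727.1, -13.5, 11.0], 0.63)]
side square_plate [([703.0, 154.4, 10.8], 0.75)]
top lever_grip []
top stage_fin [([703.6, 62.5, 111.5], 0.87)]
top gable_plate [([731.6, -13.0, 12.3], 0.53)]
top square_plate [([705.2, 151.5, 13.9], 0.47)]
wrist lever_grip [([534.5, 45.1, 98.1], 0.59)]
wrist stage_fin []
wrist gable_plate [([726.4, -14.3, 15.7], 0.97)]
wrist square_plate [([709.9, 156.2, 14.8], 0.59)]
```

apply_moves:
  plan:
    - [-1, 0.003, 0, 0.01, 0]
    - [-1, 0.006, 0, 0.02, 0]
    - [-1, 0.006, 0, 0.02, 0]
    - [-1, 0.008, -0.02, 0.02, 0]
    - [-1, 0.011, -0.04, 0.02, 0]
    - [-1, 0.014, -0.065, 0.02, 0]
    - [-1, 0.017, -0.09, 0.02, 0]
    - [-1, 0.02, -0.115, 0.02, 0]
    - [-1, 0.023, -0.14, 0.02, 0]
    - [-1, 0.025, -0.153, 0.02, 0]
    - [-1, 0.025, -0.153, 0.02, 0]
    - [-1, 0.025, -0.153, 0.02, 0]

```text
clock: 16.95
eef_pos: [577.0, -30.7, 72.5]
tool_rot: [[0.794, 0.118, 0.596], [0.099, -0.993, 0.064], [0.6, 0.008, -0.8]]
ft_force: [-3.7, -2.7, 0.4]
opening: 0.262
grip_force: 71.6
```

```bash
python3 look.py slide; python3 -c "
import cv2,numpy as np
a=cv2.imread('pics/slide_side.png')[150:300,200:400];b=cv2.imread('pics/slide_top.png')[140:230,180:340]
cv2.imwrite('pics/c1.png',np.hstack([cv2.resize(a,(400,300),interpolation=2),cv2.resize(b,(400,300),interpolation=2)]))
cv2.imwrite('pics/c2.png',cv2.resize(cv2.imread('pics/slide_side.png')[200:300,220:330],(660,600),interpolation=2))"
```

```text
16.95 [577.04598198 -30.67076867  72.49441791] 0.26202606888456353 71.58616662025452 [-3.70804883 -2.73895245  0.41348079]
side lever_grip [([545.4, -34.3, 108.5], 0.68)]
side stage_fin [([708.3, -19.5, 110.1], 0.64)]
side gable_plate [([708.5, -17.2, 112.1], 0.68)]
side square_plate [([703.0, 157.1, 10.4], 0.82)]
top lever_grip []
top stage_fin [([709.6, -16.9, 111.2], 0.74)]
top gable_plate [([730.4, -12.2, 12.3], 0.52)]
top square_plate []
wrist lever_grip []
wrist stage_fin []
wrist gable_plate []
wrist square_plate []
```

View pics/slide_wrist.png

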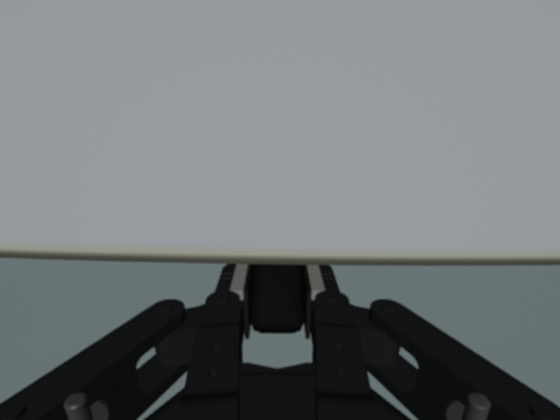

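View pics/c2.png

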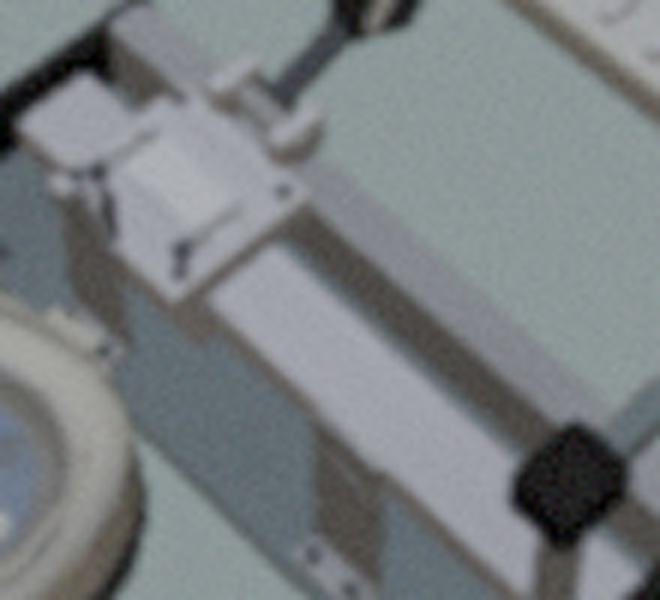

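The stage slid with the handle. The wrist camera is now blocked by the lamp. I'll average repeated network readings to pin down the remaining offset.

```bash
python3 - <<'E'
from bench import *
import numpy as np
D={}
for i in range(5):
  for c in('top','side'):
    read_camera(c)
    for n in('stage_fin','gable_plate')+(('square_plate',) if i<2 else ()):
      r=landmark_of(n,c)
      for x in r[:2]:
        if x['score']>.3: D.setdefault((c,n),[]).append(np.round(x['at'],1).tolist())
for k,v in D.items(): print(k,v)
print(read_state()['clock'])
E
python3 -c "
import cv2,numpy as np
b=cv2.imread('pics/slide_top.png')[160:210,180:340]
a=cv2.imread('pics/w1.png')[60:180,220:420]
cv2.imwrite('pics/c3.png',np.vstack([cv2.resize(b,(800,250),interpolation=2),cv2.resize(a,(583,350),interpolation=2)[:, :583].copy() if 0 else cv2.copyMakeBorder(cv2.resize(a,(583,350),interpolation=2),0,0,0,217,0)]))"
```

```text
('top', 'stage_fin') [[708.5, -12.8, 112.3], [708.1, -15.1, 112.1], [708.6, -17.5, 111.1], [710.3, -19.3, 109.8]]
('top', 'gable_plate') [[729.6, -8.9, 11.1], [726.8, -13.0, 11.9], [728.0, -12.1, 13.9], [730.3, -10.5, 8.5], [731.1, -9.3, 11.2]]
('top', 'square_plate') [[706.5, 155.9, 12.0], [703.6, 155.1, 12.9]]
('side', 'stage_fin') [[709.5, -17.3, 109.3], [710.3, -19.0, 111.3], [709.8, -16.0, 108.7], [713.2, -16.3, 109.3], [710.5, -17.5, 113.0]]
('side', 'gable_plate') [[724.7, -11.9, 11.2], [726.8, -13.1, 11.4], [725.9, -10.3, 11.6], [724.8, -11.2, 9.1], [724.3, -12.6, 10.1]]
('side', 'square_plate') [[701.6, 157.4, 8.7], [706.1, 155.5, 8.2]]
19.4
```

View pics/c3.png

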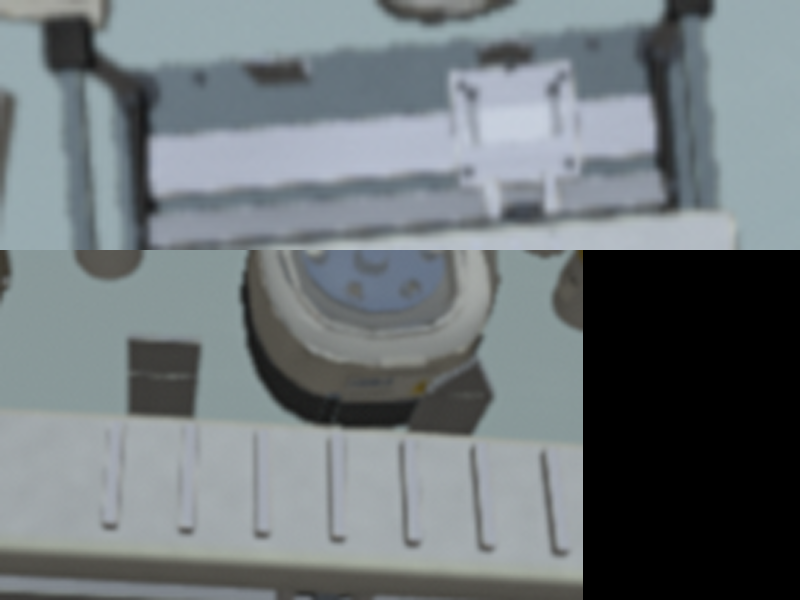

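```bash
python3 - <<'E'
from bench import *
import numpy as np,cv2
def ray(px,K,dc,Rc,C,z):
  u=cv2.undistortPoints(np.array([[px]],float),K,dc)[0,0];d=Rc.T@np.array([u[0],u[1],1]);return C+d*(z-C[2])/d[2]
def cal(c):
  k=calibration(c);R=cv2.Rodrigues(np.array(k['rvec'],float))[0]
  return np.array([[k['fx'],0,k['cx']],[0,k['fy'],k['cy']],[0,0,1]]),np.array(k['dist_coeffs'],float),R,-R.T@np.array(k['tvec'],float).ravel()
K,dc,Rc,C=cal('wrist');s=read_state();T=np.array(s['tool_rot']);ct=T.T@(C-s['eef_pos']);A=Rc@T
T1=np.array([[0.79293174,.14927242,.59074275],[.14036271,-.98820064,.06130089],[.5929229,.03431084,-.80452794]]);t1=np.array([415.35,118.55,348.03])
R1=A@T1.T;C1=t1+T1@ct
print('peak w1',ray((383,97.7),K,dc,R1,C1,132).round(1))
K,dc,Rc,C=cal('top')
img=cv2.cvtColor(cv2.imread('pics/slide_top.png'),cv2.COLOR_BGR2GRAY).astype(int)
for r in range(166,182): print(r,img[r,264:302])
for p,z in(((270,174.4),75),((294.4,172.6),75),((281.5,170.6),125)): print(p,ray(p,K,dc,Rc,C,z).round(1))
E
```

```text
peak w1 [718.6 -10.2 132. ]
166 [162 160 162 161 162 164 163 161 161 161 163 163 163 164 164 163 161 160
 159 155 148 146 148 148 147 145 148 146 138 126 124 128 124 123 124 122
 123 122]
167 [163 162 162 162 163 158 147 143 141 143 147 149 150 152 152 152 146 141
 143 141 134 132 130 128 126 126 126 126 118 114 113 114 111 105 104 104
 109 110]
168 [148 147 145 149 147 139 126 123 120 122 127 130 133 132 125 121 112 105
 106 110 117 116 116 116 116 116 117 115 111 111 111 111 107  95  90  94
 105 109]
169 [127 126 125 126 126 120 115 113 113 115 114 110 111 103  89  85  76  72
  73  78  89  90  98 109 115 114 115 112 111 111 111 110 107  96  90  94
 105 109]
170 [115 115 115 115 115 113 112 113 112 112 108  94  85  75  67  65  63  62
  62  63  68  72  88 107 113 115 114 112 113 112 111 110 109 105 101 102
 107 109]
171 [113 113 112 113 113 113 113 113 112 112 109  93  72  65  63  63  65  66
  64  65  63  71  94 110 119 120 122 124 126 124 115 111 111 109 108 108
 109 109]
172 [114 113 112 113 113 112 114 113 110 112 113 100  82  82  86  89  89  77
  74  85  91  98 114 128 139 144 14
[... 890 characters left out ...]
19 112 144 175 184 185 185 185 186
 185 185 183 184 184 183 174 139 110 124 170 180 165 129 112 112 112 111
 114 116]
179 [114 114 113 112 113 127 162 178 169 132 113 146 176 183 184 184 184 183
 184 184 184 184 183 184 179 159 138 145 174 183 174 140 122 128 130 128
 136 142]
180 [114 113 114 113 113 125 157 177 176 153 140 160 180 184 185 185 185 186
 186 187 189 189 189 191 189 180 158 161 185 189 183 165 157 160 161 161
 165 168]
181 [115 117 121 123 124 129 152 176 181 164 155 170 187 193 192 195 196 196
 197 198 199 199 199 201 201 193 168 166 190 192 185 179 177 180 180 180
 180 180]
(270, 174.4) [701.5  28.9  75. ]
(294.4, 172.6) [710.  -60.2  75. ]
(281.5, 170.6) [708.8 -12.7 125. ]
```

Several measures agree to within about 2 mm: the networks give -2.6 and the pixel edges between -1.8 and +0.5. I'll nudge the stage +1.5 mm and press the lever down along its arc.

apply_moves:
  plan:
    - [-1, 0, 0.003, 0, 0]
    - [-1, 0, 0.003, 0, 0]
    - [-1, -0.003, 0.0025, -0.01, 0]
    - [-1, -0.006, 0.002, -0.02, 0]
    - [-1, -0.011, 0.0015, -0.036, 0]
    - [-1, -0.014, 0.001, -0.05, 0]
    - [-1, -0.015, 0.001, -0.06, 0]
    - [-1, -0.0155, 0.001, -0.07, 0]
    - [-1, -0.015, 0.001, -0.08, 0]
    - [-1, -0.0145, 0.001, -0.088, 0]
    - [-1, -0.0135, 0.001, -0.096, 0]
    - [-1, -0.012, 0.0015, -0.104, 0]
    - [-1, -0.01, 0.002, -0.112, 0]
    - [-1, -0.008, 0.002, -0.12, 0]
    - [-1, -0.006, 0.002, -0.127, 0]
    - [-1, -0.005, 0.0025, -0.133, 0]
    - [-1, -0.005, 0.0025, -0.136, 0]
    - [-1, -0.005, 0.0025, -0.136, 0]
    - [-1, -0.005, 0.0025, -0.136, 0]

```text
clock: 20.98
eef_pos: [574.9, -27.8, 8.8]
tool_rot: [[0.789, 0.119, 0.603], [0.1, -0.993, 0.066], [0.607, 0.009, -0.795]]
ft_force: [-32.6, 1.6, 57.9]
opening: 0.265
grip_force: 102.5
```

```bash
cat > meas.py <<'E'
from bench import *
import numpy as np,cv2
s=read_state();print(s['clock'],s['eef_pos'],s['opening'],s['grip_force'],s['ft_force'])
D={}
for i in range(3):
  for c in('side','top'):
    a=read_camera(c)
    for n in('stage_fin','gable_plate')+(('lever_grip',) if c=='side' else()):
      for x in landmark_of(n,c)[:1]:
        if x['score']>.3: D.setdefault((c,n),[]).append(np.round(x['at'],1).tolist())
for k,v in D.items(): print(k,v)
g=cv2.cvtColor(a,cv2.COLOR_BGR2GRAY).astype(int)
for r in range(168,178): print(r,g[r,266:298])
E
python3 meas.py
```

```text
20.9833 [574.91448451 -27.80293361   8.79941817] 0.264703687934174 102.48785734176636 [-32.59095104   1.5752327   57.91773951]
('side', 'stage_fin') [[709.0, -13.2, 111.8], [709.9, -11.2, 111.7], [708.5, -13.8, 109.5]]
('side', 'gable_plate') [[725.9, -11.9, 11.1], [544.6, -31.7, 55.7], [726.1, -13.9, 10.3]]
('side', 'lever_grip') [[703.5, 157.8, 10.1], [545.1, -29.6, 54.0], [546.2, -27.1, 55.8]]
('top', 'stage_fin') [[708.6, -12.9, 113.8], [460.8, 364.4, 2.5], [705.2, -15.0, 110.4]]
('top', 'gable_plate') [[727.6, -12.9, 11.0], [728.7, -10.7, 9.9], [727.0, -10.6, 10.8]]
168 [145 148 147 139 126 122 120 123 127 130 133 133 125 121 111 104 107 110
 117 117 115 115 117 115 117 116 112 112 111 110 106  94]
169 [124 127 126 118 115 114 114 113 113 110 111 103  89  85  77  71  72  78
  89  91  99 109 114 114 115 113 111 110 111 110 107  96]
170 [115 115 114 113 112 112 112 113 108  93  85  76  67  66  63  62  62  64
  68  71  89 108 114 115 114 113 112 112 111 110 108 104]
171 [113 112 112 112 112 113 112 112 109  93  73  64  62  63  61  62  63  65
  64  70  94 111 118 120 122 124 124 116 112 111 110 109]
172 [113 111 114 114 114 112 111 111 112 100  81  80  83  82  69  64  78  93
  93  97 114 128 139 144 150 156 154 130 114 111 111 110]
173 [112 112 114 121 127 125 120 121 128 122 117 126 132 132  99  88 116 143
 149 150 155 161 166 169 169 169 167 143 119 111 111 110]
174 [113 113 119 140 158 157 156 157 161 159 160 165 169 166 141 134 156 175
 179 179 179 180 181 176 162 145 149 146 123 112 111 109]
175 [114 114 125 155 169 166 172 179 182 181 181 182 183 180 171 170 178 184
 184 183 183 182 178 168 142 117 134 150 127 113 111 110]
176 [114 113 126 153 147 135 154 174 181 184 185 185 185 185 183 182 183 182
 182 182 181 179 165 138 120 128 153 164 133 113 111 111]
177 [113 113 125 147 136 118 131 148 164 179 183 184 183 184 184 184 184 183
 184 183 183 178 156 116 110 148 175 175 134 113 110 110]
```

```bash
python3 - <<'E'
from bench import *
import numpy as np,cv2
k=calibration('top');K=np.array([[k['fx'],0,k['cx']],[0,k['fy'],k['cy']],[0,0,1]])
P=lambda p:cv2.projectPoints(np.array([p],float),np.array(k['rvec'],float),np.array(k['tvec'],float),K,np.array(k['dist_coeffs']))[0].ravel()
for n,x,z in(('fin75',708.5,75),('fin111',708.5,111),('plate peak',727,132),('plate sh',727,105),('plate low',727,60)):
  print(n,[(y,P((x,y,z)).round(2).tolist()) for y in(-16,-12,-8)])
E
```

```text
fin75 [(-16, [282.31, 172.75]), (-12, [281.22, 172.72]), (-8, [280.12, 172.7])]
fin111 [(-16, [282.39, 171.28]), (-12, [281.27, 171.26]), (-8, [280.15, 171.24])]
plate peak [(-16, [282.56, 165.17]), (-12, [281.42, 165.15]), (-8, [280.28, 165.12])]
plate sh [(-16, [282.49, 166.41]), (-12, [281.38, 166.38]), (-8, [280.26, 166.36])]
plate low [(-16, [282.39, 168.37]), (-12, [281.3, 168.34]), (-8, [280.22, 168.32])]
```

Both measures now put the fin about 1 mm from the peak, and the lever is hard down with the handle at z ≈ 55. I'll ease the press, open, and back out along the tool axis.

apply_moves:
  plan:
    - [-1, 0, 0, 0.005, 0]
    - [-1, 0, 0, 0.006, 0]
    - [0.4, 0, 0, 0.006, 0]
    - [0.4, 0, 0, 0.006, 0]
    - [0.4, 0, 0, 0.006, 0]
    - [0.4, 0, 0, 0.006, 0]
    - [0.4, 0, 0, 0.006, 0]
    - [0.4, -0.02, -0.002, 0.03, 0]
    - [0.4, -0.06, -0.006, 0.085, 0]
    - [0.4, -0.12, -0.013, 0.165, 0]
    - [0.4, -0.18, -0.02, 0.245, 0]
    - [0.4, -0.18, -0.02, 0.245, 0]
    - [0.4, -0.18, -0.02, 0.245, 0]

```text
clock: 23.12
eef_pos: [483.9, -39.0, 129.9]
tool_rot: [[0.791, 0.119, 0.6], [0.101, -0.993, 0.064], [0.603, 0.01, -0.798]]
ft_force: [0.2, 0.1, -0.4]
opening: 0.703
grip_force: 0.0
```

```bash
sed -i "s/if c=='side' else()/if c!='top' else()/;s/('side','top')/('side','wrist','top')/" meas.py; python3 meas.py
```

```text
23.1167 [483.90936782 -39.02873412 129.88223764] 0.7030052395320934 0.0 [ 0.24931931  0.07034534 -0.35446138]
('side', 'stage_fin') [[709.8, -15.4, 110.9], [709.7, -14.6, 110.5], [710.3, -15.8, 113.3]]
('side', 'gable_plate') [[726.3, -14.5, 10.5], [724.8, -12.8, 9.3], [721.3, -12.3, 10.0]]
('side', 'lever_grip') [[544.5, -29.4, 54.9], [547.4, -29.4, 57.6], [544.9, -30.1, 58.6]]
('wrist', 'lever_grip') [[544.2, -28.9, 57.5], [545.6, -27.7, 57.0], [544.9, -27.5, 59.4]]
('top', 'stage_fin') [[708.0, -18.4, 112.0], [705.5, -19.2, 111.5], [707.0, -15.4, 112.5]]
('top', 'gable_plate') [[727.9, -13.3, 12.0], [728.8, -8.0, 12.5], [449.6, -266.3, 2.2]]
168 [145 148 147 138 126 122 120 123 127 129 133 132 124 121 111 105 107 111
 117 116 115 117 116 116 116 116 112 110 111 111 106  94]
169 [125 126 126 120 114 113 114 113 112 110 111 104  89  84  78  72  73  78
  88  91  99 109 114 115 113 113 112 111 110 111 107  97]
170 [115 114 114 112 112 112 112 112 108  94  85  76  67  66  62  62  62  64
  67  71  90 108 113 114 114 112 112 111 111 111 108 105]
171 [113 112 113 112 113 112 112 112 109  
[... 202 characters left out ...]
 150 146 124 111 111 110]
173 [113 114 113 118 126 125 119 121 128 123 115 124 132 137 120  90 101 139
 148 150 154 160 165 169 171 168 166 164 130 111 110 109]
174 [113 112 115 130 155 156 152 157 160 160 159 166 169 172 158 140 151 171
 177 178 179 180 181 179 171 149 147 160 125 109 110 109]
175 [113 112 115 133 164 162 162 174 180 181 181 182 183 184 180 172 176 182
 184 184 183 183 181 172 150 118 127 153 120 108 110 110]
176 [114 113 111 123 151 138 140 168 180 183 184 184 184 184 183 181 182 183
 183 182 182 180 174 146 118 116 147 159 118 107 110 110]
177 [114 113 110 118 149 131 128 144 156 175 182 184 184 184 184 184 183 182
 183 183 183 182 170 127 100 127 166 169 126 109 110 111]
```

The fin is now within about 2 mm of the peak. The handle is at z ≈ 57, which is fully down within noise, and the gripper is clear. I'm handing the job in.

```bash
python3 -c "
from bench import *
print(job_done())"
```

```text
the job is handed in; nothing more can be done
None
```

I handed the job in at about 24 s of the 43 s; no verdict came back. By my last measurements, the stage is clamped with its fin within about 2 mm of the gable plate's peak, the lever is down, and the gripper is clear of everything.

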